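# Line up the bathroom jars by height on the closet shelf

### The arm

A 7-joint arm with a two-finger parallel gripper is mounted at the origin on the work surface. World frame = base frame: x ahead of the robot, y to its left, z up, the work surface at z = 0. Lengths are in m, angles in rad, forces in N, time in s.
With the tool pointing down it reaches from about 0.35 to 0.9 m from the base axis. Payload 8.1 kg.
Tool frame: the origin (TCP) lies at the very end of the fingers, on their centre line; the grasp point (between the pads) lies 19 mm behind it; y points along the fingers, x is the direction in which the jaws open and shut, and the axes are right-handed (so a half turn about y gives the same grasp; the last joint's range is limited). The gripper opens to 92 mm and grips with 3 to 60 N. Pads are 19 mm wide; open, the fingers measure 130 mm over their backs; the gripper's body (75 mm by 190 mm) begins 47 mm behind the grasp point.
Start: joints at [-1.239, 0.434, 0.025, 1.573, -0.012, 1.134, -0.075], TCP at [0.263, 0.567, 0.227] pointing down, gripper open.
Joint ranges: [-2.62, 2.62], [-0.44, 2.09], [-1.27, 1.32], [0.08, 2.57], [-1.32, 4.46], [0.12, 2], [-2.74, 2.74]. Speed limits (rad/s): [2.22, 2.22, 3.01, 3.01, 3.14, 3.14, 3.14].

### API

Orientations are given as a unit quaternion [w, x, y, z].
In Python, from bench import ctrl, vision, finish_job, outline_of gives the robot as it stands.
- The arm moves only by the tool carry_out, never from a script. Its argument "targets" is a list of rows, each a list of 2 entries, a list of its own where there are three numbers: the shift along the tool's x, y, z in mm, then the turn about the tool's y in rad. A call has 1 to 20 rows; each row is the pose to reach, as a shift and turn from the pose commanded when the call began, along the tool's axes at that moment; what a row does not reach only later rows make up. A row lasts 1/8 s, in which the tool goes at most 62.5 mm and 10.7 degrees, less where a joint would pass 70% of its speed; a pose out of reach is approached as far as the arm can. A call with a gripper value outside its range is refused whole. "jaw" is the opening, from -1 (shut) to 1 (fully open), set as the call begins (left out, the last holds). The fingers move at their own pace and stop on an object; "squeeze" is the grip in N (left out, the last holds). Time passes only in rows, so rows that repeat a pose let the fingers close. It gives the time, the measured TCP pose, the force and the opening at its end, in the units of the state.
- ctrl.read_state(): the state, without advancing time (a new reading comes with each control period).
- vision.read_camera(name): name is "scene" or "top" or "wrist"; returns a dict with "img" (384x512x3 uint8, red, green, blue), "K" (3x3 intrinsics, pixels), "R" (3x3) and "t" (3): a world point X has camera coordinates R X + t. Camera axes: x right, y down, z forward; pixel columns grow to the right and rows downward; lengths in m; the calibration is good to about 2 mm. A picture is of the moment at which its call begins. There is no depth.
- finish_job(): hands the job in, once; it reports no verdict.
Trained networks look in a picture, given as the dict that the camera call returned (one of the last four; its "shot" number tells which), for a name from the list of things; names that differ only in an ending like _2 or _b are one class to them, and where a whole thing is asked for, a point or a joint stands for the part that bears it (a point fixed in the world has none). Each returns a list of dicts, best first, with "conf" (0 to 1); they miss things now and then, are a little off and sometimes report something else, mostly with a low value. They report only what shows in the picture. A call takes as long as a camera call. They do not tell look-alikes from the thing itself.
- outline_of(thing, picture): "region" (384x512 bool, what is visible of it) and "bbox" ([left, top, width, height] in pixels, round what is visible of it).
The state is a dict: "time": time; "qpos": joint angles; "joint_vel": joint speeds; "joint_efforts": joint torques, N m; "position": TCP position; "tool_rot": TCP orientation; "force": force on the tool from outside, world axes, zero at the start; "wrist_torque": the same for the moment, N m; "gripper_width": opening from 0.0 (shut) to 1.0 (fully open).
Only numpy, scipy, OpenCV 4.12 (cv2) and the standard library are available. Lean on these libraries where they do the work, as an engineer would, in place of code of your own. Each camera call takes 0.05 s, during which the arm holds its last target.

### The job

Put the four lidded jars on the cork mats of the shelf board, one upright in the middle of each mat, in order of height: the tallest on the mat next to the woven basket, then each next shorter one, down to the shortest beside the dark tin. Keep the jars upright and set them down gently without dropping them, and leave the basket and the tin where they stand.

Things in the scene. Friction and masses are not known exactly. Their poses are not given: they have to be found in the camera images.
- jar_a: the tallest of four grey stoneware jars with flat wooden lids: 135 mm high in all, lid 62 mm across and 22 mm thick at the top, body 59 mm across; lid and jar are one solid piece, 400 g give or take a third. Starts upright on the table, in the row nearer the robot. Origin: centre of its underside, z up.
- jar_b: the second tallest of four grey stoneware jars with flat wooden lids: 115 mm high in all, lid 56 mm across and 22 mm thick at the top, body 53 mm across; lid and jar are one solid piece, 320 g give or take a third. Starts upright on the table, in the row nearer the robot. Origin: centre of its underside, z up.
- jar_c: the third tallest of four grey stoneware jars with flat wooden lids: 95 mm high in all, lid 50 mm across and 22 mm thick at the top, body 47 mm across; lid and jar are one solid piece, 250 g give or take a third. Starts upright on the table, in the row nearer the robot. Origin: centre of its underside, z up.
- jar_d: the shortest of four grey stoneware jars with flat wooden lids: 75 mm high in all, lid 44 mm across and 22 mm thick at the top, body 41 mm across; lid and jar are one solid piece, 180 g give or take a third. Starts upright on the table, in the row nearer the robot. Origin: centre of its underside, z up.
- mat_a: one of four equal round cork mats, 72 mm across and 3 mm thick, fixed in a straight row, about 85 mm apart (centres), on a white shelf board lined in grey (560 x 110 x 18 mm, fixed flat on the table). The letters say nothing about the order along the row. Origin: centre of its underside (on the board's top), so its top is 3 mm above the origin; z up.
- mat_b: one of four equal round cork mats, 72 mm across and 3 mm thick, fixed in a straight row, about 85 mm apart (centres), on a white shelf board lined in grey (560 x 110 x 18 mm, fixed flat on the table). The letters say nothing about the order along the row. Origin: centre of its underside (on the board's top), so its top is 3 mm above the origin; z up.
- mat_c: one of four equal round cork mats, 72 mm across and 3 mm thick, fixed in a straight row, about 85 mm apart (centres), on a white shelf board lined in grey (560 x 110 x 18 mm, fixed flat on the table). The letters say nothing about the order along the row. Origin: centre of its underside (on the board's top), so its top is 3 mm above the origin; z up.
- mat_d: one of four equal round cork mats, 72 mm across and 3 mm thick, fixed in a straight row, about 85 mm apart (centres), on a white shelf board lined in grey (560 x 110 x 18 mm, fixed flat on the table). The letters say nothing about the order along the row. Origin: centre of its underside (on the board's top), so its top is 3 mm above the origin; z up.
- basket: small tan woven basket, open, 82 x 76 mm and 58 mm high, standing loose on one end of the board, in line with the mats, about 98 mm from the centre of the nearest mat; which end varies. Origin: centre of its underside.
- tin: dark round metal tin, 76 mm across and 50 mm high, standing loose on the other end of the board, about 98 mm from the nearest mat's centre. Origin: centre of its underside.
There are look-alikes about, which are no part of the job. What is shaped like the jar_b but purple is not meant.

How it is judged:
By the outcome, as a careful person would: the job done as asked, in the order asked, and still so for the second after the job is handed in, with the robot touching nothing.
It also fails if it takes over 120 s, if anything falls off the work surface, if the arm or the gripper's body presses on something with over 40 N, if the wrist force passes 120 N, or if a joint passes its speed limit or range.

## Working session

There is one attempt and no reset: what is moved stays moved. The work goes in short steps, Python scripts to look and compute and a tool call to move; the robot and the scene stay as the last step left them, time stands still between calls to the robot, and variables do not carry over. Pictures are saved under pics/ and viewed, and the job is handed in when it is done.

Besides the shell and the picture viewer there is one more tool, called in YAML: its name, and indented under it one key for each argument. carry_out: Moves the arm, as the interface text tells. Its arguments: {"type":"object","properties":{"targets":{"type":"array"},"jaw":{"type":"number"},"squeeze":{"type":"number"}},"required":["targets"]}

```bash
ls; mkdir -p pics
python3 - <<'E'
from bench import ctrl, vision
import cv2
s=ctrl.read_state()
for k in ("time","position","tool_rot","gripper_width","force"): print(k,s[k])
for n in ("scene","top","wrist"):
    p=vision.read_camera(n); cv2.imwrite(f"pics/{n}0.png",p["img"][:,:,::-1]); print(n,p["shot"],p["K"],p["R"],p["t"])
E
```

```text
pics
time 0.0
position [0.263101   0.56635285 0.22595612]
tool_rot [-0.59575594  0.59643565  0.37991242 -0.38079644]
gripper_width 0.9959397165954642
force [ 0.86888201  0.58833997 -0.14171126]
scene 1 [[403.8444816    0.         252.79677148]
 [  0.         403.8444816  188.4002287 ]
 [  0.           0.           1.        ]] [[-0.25150151  0.96782284 -0.00812052]
 [ 0.75845674  0.19186903 -0.62283999]
 [-0.60124069 -0.16280426 -0.78230711]] [ 0.15022957 -0.37553273  1.31360563]
top 2 [[451.85973285   0.         260.68954025]
 [  0.         451.85973285 187.50453103]
 [  0.           0.           1.        ]] [[-0.01365601 -0.99941096 -0.03148396]
 [-0.99809489  0.01551917 -0.05971394]
 [ 0.06016737  0.03060852 -0.9977189 ]] [0.01672532 0.53598825 0.90570459]
wrist 3 [[293.43004955   0.         257.93453735]
 [  0.         293.43004955 188.70159855]
 [  0.           0.           1.        ]] [[ 0.42110228  0.90701115 -0.00190904]
 [ 0.87654352 -0.40641417  0.25787394]
 [ 0.23311868 -0.11026466 -0.96617668]] [-0.6230439  -0.03236225  0.39015248]
```

View pics/scene0.png

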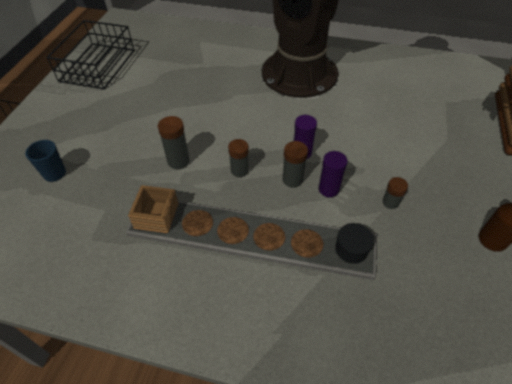

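View pics/top0.png

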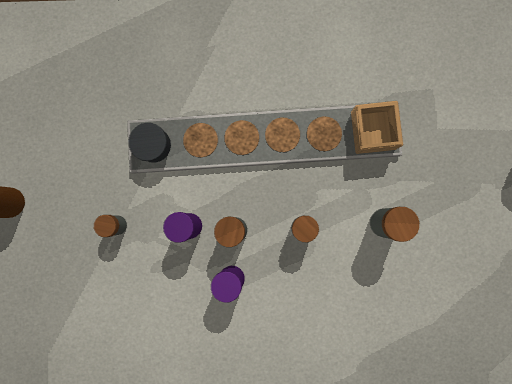

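View pics/wrist0.png

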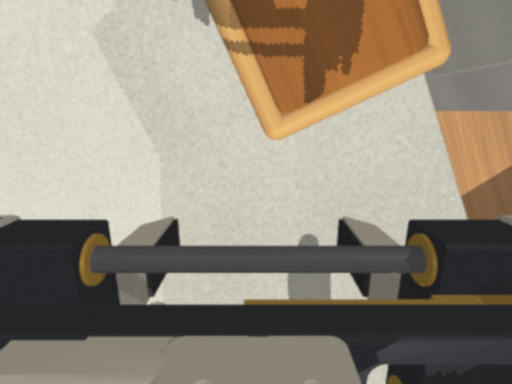

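The scene pictures show the jars in the top view: jar_a at (401,224), jar_b at (229,232), jar_c at (305,229) and jar_d at (105,226). Things that could be mistaken for them are the purple jars at (181,227) and (227,285) and the brown cup at (5,202). The mats are at (200,140), (241,137), (283,135) and (324,133). The basket is at (377,127) and the tin at (149,142). jar_a therefore goes to the mat at column 324, and jar_d to the one at 200.

```bash
cat > h.py <<'E'
import numpy as np, cv2
from scipy.optimize import minimize
from scipy.spatial.transform import Rotation as Rn
def proj(p,X):
    c=np.atleast_2d(X)@p["R"].T+p["t"]; u=c@p["K"].T; return u[:,:2]/u[:,2:]
def back(p,uv,z):
    d=p["R"].T@np.linalg.solve(p["K"],np.array([uv[0],uv[1],1.])); o=-p["R"].T@p["t"]
    return (o+d*(z-o[2])/d[2])
def circ(x,y,z,r,n=48):
    a=np.linspace(0,2*np.pi,n,endpoint=False); return np.c_[x+r*np.cos(a),y+r*np.sin(a),np.full(n,z)]
def cyl(p,segs,x,y,S=8):
    m=np.zeros((384*1,512*1),np.uint8)
    for z0,r0,z1,r1 in segs:
        h=cv2.convexHull(np.r_[proj(p,circ(x,y,z0,r0)),proj(p,circ(x,y,z1,r1))].astype(np.float32))
        cv2.fillConvexPoly(m,np.round(h*256).astype(np.int32),255,cv2.LINE_AA,8)
    return m/255.
def fit(p,mask,segs,x0,y0):
    mk=mask.astype(float)
    f=lambda v:np.abs(cyl(p,segs,*v)-mk).sum()
    r=minimize(f,[x0,y0],method="Nelder-Mead",options=dict(initial_simplex=[[x0,y0],[x0+.006,y0],[x0,y0+.006]],xatol=1e-4,fatol=.1))
    return r.x,r.fun/mk.sum()
J=dict(a=(.135,.062,.059),b=(.115,.056,.053),c=(.095,.050,.047),d=(.075,.044,.041))
def segs(k,z=0):
    h,l,b=J[k]; return [(z+h-.022,l/2,z+h,l/2),(z,b/2,z+h-.022,b/2)]
E
python3 - <<'E'
from h import *
from bench import ctrl,vision,outline_of
s=ctrl.read_state(); q=s["tool_rot"]; R=Rn.from_quat([q[1],q[2],q[3],q[0]]).as_matrix(); print(R.round(3))
for n in("top","scene"):
    p=vision.read_camera(n)
    js=outline_of("jar_a",p); print(n,[(j["bbox"],round(j["conf"],2)) for j in js])
    ms=outline_of("mat_a",p)
    for m in ms:
        ys,xs=np.nonzero(m["region"]); hgt=.021
        g=back(p,(xs.mean(),ys.mean()),.0195); e,c=fit(p,m["region"],[(.018,.036,.021,.036)],g[0],g[1]); print("mat",m["bbox"],round(m["conf"],2),e.round(4),round(c,2))
    for t,sg in(("tin",[(.018,.038,.068,.038)]),):
        o=outline_of(t,p)[0];ys,xs=np.nonzero(o["region"]);g=back(p,(xs.mean(),ys.mean()),.05);print(t,fit(p,o["region"],sg,g[0],g[1]))
    o=outline_of("basket",p)[0];b=o["bbox"];print("basket",b,back(p,(b[0]+b[2]/2,b[1]+b[3]/2),.06))
    for j in js:
        ys,xs=np.nonzero(j["region"]); col=p["img"][j["region"]].mean(0)
        res=[]
        for k in J:
            g=back(p,(xs.mean(),ys.mean()),J[k][0]*.7); e,c=fit(p,j["region"],segs(k),g[0],g[1]); res.append((round(c,2),k,e.round(4)))
        print(j["bbox"],col.round(),sorted(res,key=lambda r:r[0])[:2])
E
```

```text
[[ 0.421 -0.    -0.907]
 [ 0.907 -0.001  0.421]
 [-0.001 -1.    -0.   ]]
top [([93.0, 213.8, 34.8, 22.9], 0.92), ([212.0, 218.5, 33.2, 29.5], 0.79), ([213.0, 265.3, 28.5, 39.4], 0.79), ([290.1, 216.8, 29.9, 25.4], 0.69), ([369.1, 205.4, 49.5, 37.8], 0.56)]
mat [305.0, 116.8, 35.4, 33.4] 0.92 [ 0.645 -0.122] 0.11
mat [183.5, 119.2, 32.8, 40.7] 0.76 [0.6356 0.133 ] 0.07
mat [263.5, 116.3, 36.5, 36.4] 0.66 [ 0.6449 -0.036 ] 0.12
mat [225.1, 118.7, 32.5, 32.8] 0.6 [0.6404 0.0488] 0.15
tin (array([0.62691758, 0.22650932]), np.float64(0.235242176340735))
basket [290.0, 215.7, 29.1, 28.0] [ 0.45078464 -0.0758745   0.06      ]
[93.0, 213.8, 34.8, 22.9] [95. 66. 44.] [(np.float64(0.19), 'd', array([0.4632, 0.3101])), (np.float64(0.63), 'c', array([0.4671, 0.2998]))]
[212.0, 218.5, 33.2, 29.5] [112.  74.  45.] [(np.float64(0.11), 'c', array([0.4499, 0.068 ])), (np.float64(0.16), 'b', array([0.4502, 0.0646]))]
[213.0, 265.3, 28.5, 39.4] [ 84.  40. 104.] [(np.float64(0.13), 'c', array([0.3486, 0.075 ])), (np.float64(0.14), 'b', array([0.3525, 0.0719]))]
[290.1, 216.8, 29.9, 25.4] [119.  78.  46.
[... 1009 characters left out ...]
8.3, 42.9] [35. 16. 46.] [(np.float64(0.14), 'c', array([0.4503, 0.1596])), (np.float64(0.17), 'b', array([0.4533, 0.159 ]))]
[281.2, 141.5, 26.9, 48.9] [49. 39. 29.] [(np.float64(0.14), 'b', array([0.4484, 0.0651])), (np.float64(0.15), 'c', array([0.438 , 0.0639]))]
[228.0, 135.7, 21.3, 43.8] [52. 42. 31.] [(np.float64(0.12), 'c', array([ 0.4528, -0.0742])), (np.float64(0.22), 'd', array([ 0.4403, -0.078 ]))]
[292.7, 113.4, 25.5, 44.3] [39. 19. 49.] [(np.float64(0.3), 'd', array([0.3041, 0.0712])), (np.float64(0.32), 'c', array([0.3297, 0.071 ]))]
[157.5, 115.7, 32.7, 54.3] [48. 39. 30.] [(np.float64(0.12), 'b', array([ 0.4528, -0.2467])), (np.float64(0.16), 'a', array([ 0.4568, -0.2435]))]
```

Run:
```python
import cv2
i=cv2.imread("pics/top0.png")[80:310,60:440]; cv2.imwrite("pics/crop0.png",cv2.resize(i,None,fx=2,fy=2,interpolation=cv2.INTER_CUBIC))
```

```text
(no output)
```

View pics/crop0.png

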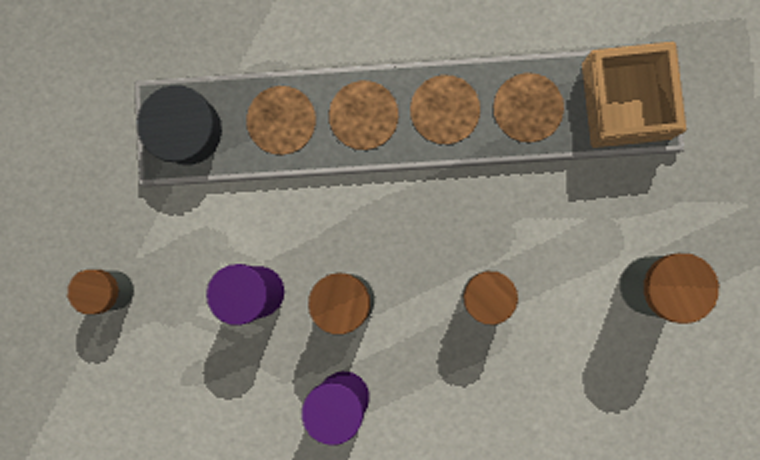

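Identification is confirmed in the crop. Next I refine the positions by colour.

```bash
cat >> h.py <<'E'
def brown(p,uv,r=34):
    im=p["img"].astype(int); m=((im[:,:,0]-im[:,:,2])>0.35*im[:,:,0]).astype(np.uint8)&(im[:,:,0]-im[:,:,2]>12)
    m=m&(im[:,:,1]>im[:,:,2])
    w=np.zeros_like(m,np.uint8); cv2.circle(w,tuple(int(round(v)) for v in uv),r,1,-1)
    m=(m&w).astype(np.uint8); m=cv2.morphologyEx(m,cv2.MORPH_CLOSE,np.ones((3,3),np.uint8))
    n,l,st,_=cv2.connectedComponentsWithStats(m); return l==1+np.argmax(st[1:,4])
JP=dict(a=(.459,-.2425),b=(.449,.065),c=(.4535,-.074),d=(.461,.3105))
MP=dict(a=(.6446,-.1214),b=(.6443,-.0355),c=(.6396,.0483),d=(.6351,.1331))
E
python3 - <<'E'
from h import *
from bench import vision
for n in("top","scene"):
    p=vision.read_camera(n)
    for k in J:
        h,l,b=J[k]; x,y=JP[k]
        m=brown(p,proj(p,[[x,y,h-.011]])[0],26); e,c=fit(p,m,segs(k)[:1],x,y); print(n,"jar",k,e.round(4),round(c,2),m.sum())
    M=[]
    for k in MP:
        x,y=MP[k]; m=brown(p,proj(p,[[x,y,.02]])[0],22); e,c=fit(p,m,[(.018,.036,.021,.036)],x,y); print(n,"mat",k,e.round(4),round(c,2),m.sum()); M.append(e)
    M=np.array(M); f=np.polyfit(M[:,1],M[:,0],1); print(f,np.diff(M[:,1]))
p=vision.read_camera("wrist"); print("campos",-p["R"].T@p["t"])
E
```

```text
top jar a [ 0.4618 -0.2405] 0.11 1045
top jar b [0.4502 0.065 ] 0.12 740
top jar c [ 0.4538 -0.0746] 0.13 565
top jar d [0.4647 0.3081] 0.19 458
top mat a [ 0.645  -0.1221] 0.11 951
top mat b [ 0.6443 -0.0366] 0.11 943
top mat c [0.6404 0.0468] 0.1 938
top mat d [0.6356 0.1321] 0.11 930
[-0.03795836  0.6415233 ] [0.08550939 0.08340083 0.08526527]
scene jar a [ 0.4622 -0.2391] 0.2 488
scene jar b [0.4489 0.0656] 0.2 439
scene jar c [ 0.4556 -0.0736] 0.25 327
scene jar d [0.4616 0.3104] 0.25 315
scene mat a [ 0.6442 -0.1207] 0.13 635
scene mat b [ 0.6425 -0.0356] 0.12 667
scene mat c [0.6385 0.0484] 0.13 686
scene mat d [0.6346 0.1331] 0.13 709
[-0.03881831  0.64019552] [0.08510458 0.08397541 0.08465433]
campos [0.19987345 0.59519457 0.38485088]
```

```bash
cat >> h.py <<'E'
def go(x,y,z,yaw=2.2):
    from bench import ctrl
    s=ctrl.read_state(); q=s["tool_rot"]; R=Rn.from_quat([q[1],q[2],q[3],q[0]]).as_matrix()
    d=R.T@(np.array([x,y,z])-s["position"]); c=np.degrees(np.arctan2(R[1,0],R[0,0]))
    print("t",round(s["time"],2),"pos",s["position"].round(4),"yaw",round(c,2),"g",round(s["gripper_width"],3),"F",s["force"].round(1)," -> mm",(d*1e3).round(1),"turn",round(np.radians(c-yaw),3),"tilt",R[:,1].round(3))
E
python3 -c "
from h import *
go(.463,.309,.226)"
```

```text
t 0.8 pos [0.2633 0.5668 0.2268] yaw 65.08 g 1.001 F [-0.2 -0.2  0.3]  -> mm [-149.7    0.8 -289.8] turn 1.098 tilt [ 0.  0. -1.]
```

carry_out:
  targets:
    - [[-50,0,-97],0.37]
    - [[-100,0,-193],0.73]
    - [[-150,0,-290],1.098]
    - [[-150,0,-290],1.098]
    - [[-150,0,-290],1.098]
    - [[-150,0,-290],1.098]
    - [[-150,0,-290],1.098]
    - [[-150,0,-290],1.098]
    - [[-150,0,-290],1.098]
    - [[-150,0,-290],1.098]
    - [[-150,0,-290],1.098]
  jaw: 1
  squeeze: 20

```text
time: 2.17
position: [0.4629, 0.309, 0.2267]
tool_rot: [0.707, -0.707, -0.014, 0.014]
force: [0.4, -1.2, -0.3]
gripper_width: 0.997
```

Run:
```python
from h import *
from bench import vision
go(.463,.309,.045)
p=vision.read_camera("wrist"); i=p["img"][:,:,::-1].copy()
c=proj(p,circ(.463,.309,.075,.022)); cv2.polylines(i,[np.round(c).astype(int)],True,(0,255,0),1)
cv2.imwrite("pics/w1.png",i)
```

```text
t 2.17 pos [0.4629 0.309  0.2267] yaw 2.24 g 0.997 F [ 0.4 -1.2 -0.3]  -> mm [1.000e-01 1.817e+02 0.000e+00] turn 0.001 tilt [-0.  0. -1.]
```

View pics/w1.png

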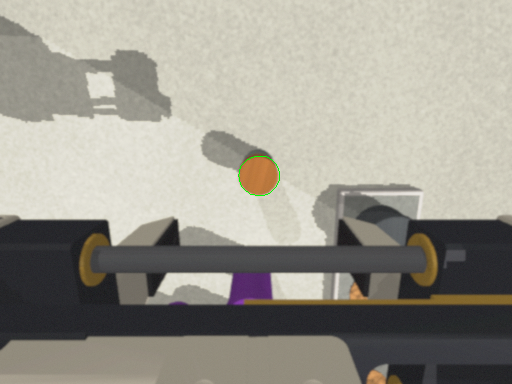

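The wrist view shows jar_d's lid at (259,175), and my predicted circle lies right on it. I'm descending.

carry_out:
  targets:
    - [[0,45,0],0]
    - [[0,90,0],0]
    - [[0,130,0],0]
    - [[0,160,0],0]
    - [[0,175,0],0]
    - [[0,182,0],0]
    - [[0,182,0],0]
    - [[0,182,0],0]

```text
time: 3.22
position: [0.4637, 0.3091, 0.0457]
tool_rot: [0.707, -0.707, -0.014, 0.013]
force: [0.0, 0.5, 0.4]
gripper_width: 0.997
```

carry_out:
  targets:
    - [[0,0,0],0]
    - [[0,0,0],0]
    - [[0,0,0],0]
    - [[0,0,0],0]
    - [[0,0,0],0]
    - [[0,0,0],0]
    - [[0,0,0],0]
    - [[0,0,0],0]
  jaw: -1
  squeeze: 20

```text
time: 4.22
position: [0.4631, 0.3086, 0.0447]
tool_rot: [-0.707, 0.707, 0.013, -0.013]
force: [-1.9, -0.7, 0.2]
gripper_width: 0.471
```

```bash
python3 -c "
from h import *
go(.6355,.1326,.17)"
```

```text
t 4.22 pos [0.4631 0.3086 0.0447] yaw 2.18 g 0.471 F [-1.9 -0.7  0.2]  -> mm [ 165.6 -125.3 -182.4] turn -0.0 tilt [-0. -0. -1.]
```

carry_out:
  targets:
    - [[0,-20,0],0]
    - [[0,-55,0],0]
    - [[0,-95,0],0]
    - [[0,-115,0],0]
    - [[0,-125,0],0]
    - [[15,-125,16],0]
    - [[45,-125,50],0]
    - [[80,-125,88],0]
    - [[115,-125,127],0]
    - [[145,-125,160],0]
    - [[160,-125,177],0]
    - [[165.5,-125,182.5],0]
    - [[165.5,-125,182.5],0]
    - [[165.5,-125,182.5],0]
    - [[165.5,-125,182.5],0]

```text
time: 6.1
position: [0.6213, 0.4967, 0.1703]
tool_rot: [0.707, -0.707, -0.013, 0.013]
force: [-0.1, 0.5, -2.0]
gripper_width: 0.473
```

Run:
```python
from h import *
from bench import vision
go(.6355,.1326,.066)
for n in("scene","wrist"):
    p=vision.read_camera(n); cv2.imwrite(f"pics/{n}2.png",p["img"][:,:,::-1])
```

```text
t 6.1 pos [0.6213 0.4967 0.1703] yaw 2.15 g 0.473 F [-0.1  0.5 -2. ]  -> mm [   0.5  104.2 -364.4] turn -0.001 tilt [ 0.  0. -1.]
```

View pics/scene2.png

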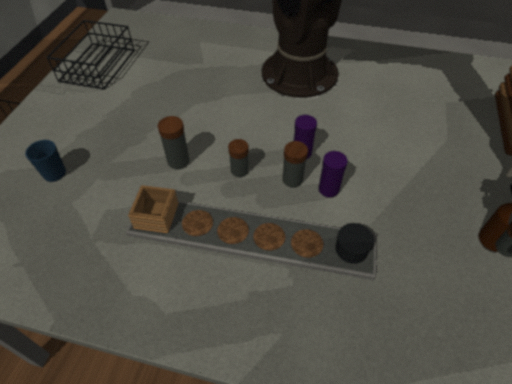

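I used the wrong sign on the tool z shift, so the jar went away from the board. The forces stayed small. I'm checking that nothing was touched.

View pics/wrist2.png

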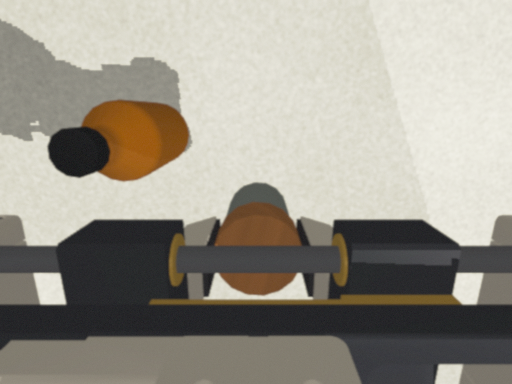

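Run:
```python
import cv2,numpy as np
a=cv2.imread("pics/scene0.png");b=cv2.imread("pics/scene2.png")
cv2.imwrite("pics/cmp.png",np.hstack([cv2.resize(x[150:290,400:512],None,fx=3,fy=3) for x in(a,b)]))
```

```text
(no output)
```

View pics/cmp.png

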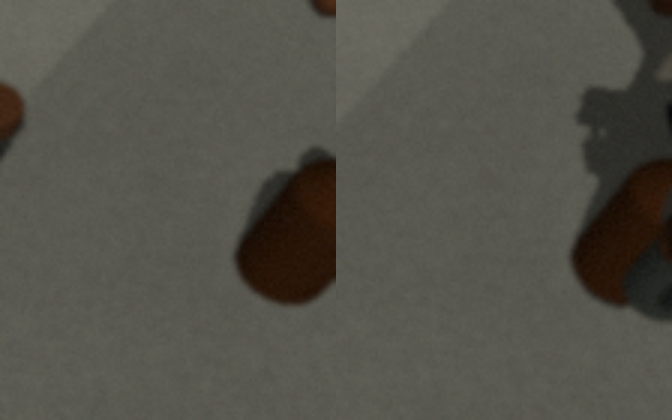

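The bottle at (125,140) in the wrist view is upright and hasn't moved, and jar_d is held straight. I'm heading back to mat d at −z.

carry_out:
  targets:
    - [[0,0,-15],0]
    - [[0,0,-50],0]
    - [[0,0,-95],0]
    - [[0,0,-140],0]
    - [[0,0,-190],0]
    - [[0,0,-240],0]
    - [[0,0,-285],0]
    - [[0,0,-325],0]
    - [[0,0,-350],0]
    - [[0,0,-361],0]
    - [[0.5,0,-364.5],0]
    - [[0.5,0,-364.5],0]
    - [[0.5,0,-364.5],0]

```text
time: 7.82
position: [0.6357, 0.1348, 0.1695]
tool_rot: [0.707, -0.707, -0.014, 0.014]
force: [-0.1, 0.2, -1.9]
gripper_width: 0.474
```

Run:
```python
from h import *
from bench import vision
go(.6355,.1326,.066)
p=vision.read_camera("wrist"); i=p["img"][:,:,::-1].copy()
c=proj(p,circ(.6355,.1326,.021,.036)); cv2.polylines(i,[np.round(c).astype(int)],True,(0,255,0),1)
c=proj(p,circ(.639,.0476,.021,.036)); cv2.polylines(i,[np.round(c).astype(int)],True,(0,255,0),1)
cv2.imwrite("pics/w3.png",i)
```

```text
t 7.83 pos [0.6357 0.1348 0.1695] yaw 2.29 g 0.474 F [-0.1  0.2 -1.9]  -> mm [ -0.3 103.5  -2.2] turn 0.002 tilt [-0.     0.001 -1.   ]
```

View pics/w3.png

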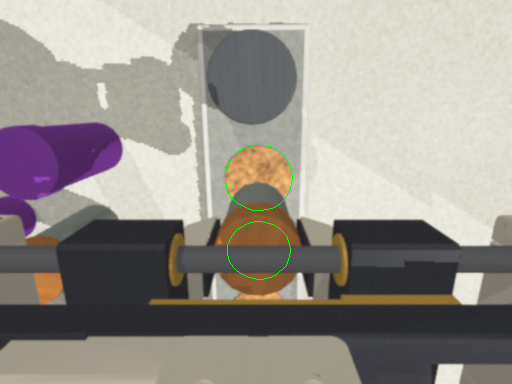

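carry_out:
  targets:
    - [[0,15,0],0]
    - [[0,40,0],0]
    - [[0,65,0],0]
    - [[0,85,0],0]
    - [[0,95,0],0]
    - [[0,99,0],0]
    - [[0,101,0],0]
    - [[0,101,0],0]
    - [[0,101,0],0]
    - [[0,101,0],0]

```text
time: 9.12
position: [0.6361, 0.1331, 0.0691]
tool_rot: [0.707, -0.707, -0.014, 0.013]
force: [-0.1, -0.7, -2.4]
gripper_width: 0.476
```

Run:
```python
from h import *
from bench import vision
go(.6355,.1326,.0657)
```

```text
t 9.12 pos [0.6361 0.1331 0.0691] yaw 2.17 g 0.476 F [-0.1 -0.7 -2.4]  -> mm [-0.6  3.4 -0.5] turn -0.0 tilt [ 0.001  0.    -1.   ]
```

carry_out:
  targets:
    - [[-0.5,1,0],0]
    - [[-0.5,2,0],0]
    - [[-0.5,3,0],0]
    - [[-0.5,3.5,0],0]
    - [[-0.5,3.5,0],0]

```text
time: 9.75
position: [0.6354, 0.1331, 0.0657]
tool_rot: [0.707, -0.707, -0.013, 0.013]
force: [-2.0, -0.8, 5.3]
gripper_width: 0.474
```

Contact: the force went from −2.4 to +5 N. I'm opening the gripper.

carry_out:
  targets:
    - [[0,0,0],0]
    - [[0,0,0],0]
    - [[0,0,0],0]
    - [[0,0,0],0]
    - [[0,0,0],0]
  jaw: 0.6

```text
time: 10.38
position: [0.6354, 0.133, 0.0652]
tool_rot: [-0.707, 0.707, 0.013, -0.013]
force: [-0.1, -0.3, 0.2]
gripper_width: 0.798
```

carry_out:
  targets:
    - [[0,-15,0],0]
    - [[0,-50,0],0]
    - [[0,-90,0],0]
    - [[0,-130,0],0]
    - [[0,-160,0],0]
    - [[0,-170,0],0]
    - [[0,-170,0],0]

```text
time: 11.25
position: [0.6355, 0.1331, 0.2357]
tool_rot: [0.707, -0.707, -0.014, 0.013]
force: [-0.3, 0.6, -0.3]
gripper_width: 0.801
```

Run:
```python
from h import *
go(.4547,-.074,.236)
```

```text
t 11.25 pos [0.6355 0.1331 0.2357] yaw 2.17 g 0.801 F [-0.3  0.6 -0.3]  -> mm [-188.5   -0.5 -200.1] turn -0.0 tilt [ 0.001  0.    -1.   ]
```

carry_out:
  targets:
    - [[-25,0,-27],0]
    - [[-65,0,-69],0]
    - [[-110,0,-117],0]
    - [[-150,0,-159],0]
    - [[-180,0,-191],0]
    - [[-188.5,0,-200],0]
    - [[-188.5,0,-200],0]
    - [[-188.5,0,-200],0]
    - [[-188.5,0,-200],0]

```text
time: 12.38
position: [0.4553, -0.0729, 0.2349]
tool_rot: [-0.707, 0.707, 0.014, -0.014]
force: [0.3, 0.4, -0.2]
gripper_width: 0.799
```

Run:
```python
from h import *
from bench import vision
go(.4547,-.074,.065)
p=vision.read_camera("wrist"); i=p["img"][:,:,::-1].copy()
for k,x,y in(("c",.4547,-.074),("b",.4496,.0653),("d",.6355,.1326)):
    z=J[k][0]+(.021 if k=="d" else 0)
    c=proj(p,circ(x,y,z,J[k][1]/2)); cv2.polylines(i,[np.round(c).astype(int)],True,(0,255,0),1)
cv2.imwrite("pics/w4.png",i)
```

```text
t 12.38 pos [ 0.4553 -0.0729  0.2349] yaw 2.28 g 0.799 F [ 0.3  0.4 -0.2]  -> mm [ -0.5 169.9  -1. ] turn 0.001 tilt [-0. -0. -1.]
```

View pics/w4.png

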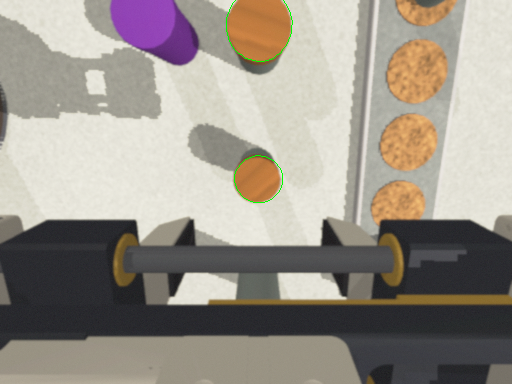

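jar_c is at (258,179) and jar_b at (259,25), both matching the predictions. I'm descending.

carry_out:
  targets:
    - [[0,45,-0.5],0]
    - [[0,90,-0.5],0]
    - [[0,130,-0.5],0]
    - [[0,155,-0.5],0]
    - [[0,166,-0.5],0]
    - [[0,170,-0.5],0]
    - [[0,170,-0.5],0]
    - [[0,170,-0.5],0]

```text
time: 13.42
position: [0.4553, -0.0744, 0.066]
tool_rot: [0.707, -0.707, -0.014, 0.013]
force: [-0.4, 0.6, 0.2]
gripper_width: 0.799
```

carry_out:
  targets:
    - [[0,0,0],0]
    - [[0,0,0],0]
    - [[0,0,0],0]
    - [[0,0,0],0]
    - [[0,0,0],0]
    - [[0,0,0],0]
    - [[0,0,0],0]
  jaw: -1
  squeeze: 22

```text
time: 14.3
position: [0.4546, -0.0745, 0.0653]
tool_rot: [0.707, -0.707, -0.013, 0.013]
force: [-2.1, -0.1, 5.3]
gripper_width: 0.542
```

Run:
```python
from h import *
go(.6393,.0476,.19)
```

```text
t 14.3 pos [ 0.4546 -0.0745  0.0653] yaw 2.17 g 0.542 F [-2.1 -0.1  5.3]  -> mm [ 189.2 -124.7  115. ] turn -0.001 tilt [-0.  0. -1.]
```

carry_out:
  targets:
    - [[0,-20,0],0]
    - [[0,-55,0],0]
    - [[0,-95,0],0]
    - [[0,-118,0],0]
    - [[0,-125,0],0]
    - [[19,-125,11],0]
    - [[55,-125,33],0]
    - [[100,-125,61],0]
    - [[140,-125,85],0]
    - [[170,-125,103],0]
    - [[184,-125,112],0]
    - [[189,-125,115],0]
    - [[189,-125,115],0]
    - [[189,-125,115],0]
    - [[189,-125,115],0]

```text
time: 16.18
position: [0.6388, 0.0471, 0.1904]
tool_rot: [0.707, -0.707, -0.013, 0.013]
force: [-0.7, -0.2, -3.0]
gripper_width: 0.543
```

carry_out:
  targets:
    - [[0,15,0],0]
    - [[0,40,0],0]
    - [[0,65,0],0]
    - [[0,85,0],0]
    - [[0,95,0],0]
    - [[0,99,0],0]
    - [[0,101,0],0]
    - [[0,101,0],0]
    - [[0,101,0],0]
    - [[0,101,0],0]

```text
time: 17.42
position: [0.6394, 0.0476, 0.0896]
tool_rot: [0.707, -0.707, -0.014, 0.013]
force: [-1.3, 0.6, -3.1]
gripper_width: 0.537
```

Run:
```python
from h import *
go(.6393,.0476,.086)
```

```text
t 17.43 pos [0.6394 0.0476 0.0896] yaw 2.17 g 0.537 F [-1.3  0.6 -3.1]  -> mm [-0.1  3.6 -0. ] turn -0.001 tilt [ 0.001  0.    -1.   ]
```

carry_out:
  targets:
    - [[0,1,0],0]
    - [[0,2,0],0]
    - [[0,3,0],0]
    - [[0,3.5,0],0]
    - [[0,3.5,0],0]

```text
time: 18.05
position: [0.6392, 0.0476, 0.0864]
tool_rot: [0.707, -0.707, -0.013, 0.013]
force: [-3.6, -0.1, 5.4]
gripper_width: 0.535
```

carry_out:
  targets:
    - [[0,0,0],0]
    - [[0,0,0],0]
    - [[0,0,0],0]
    - [[0,0,0],0]
    - [[0,0,0],0]
  jaw: 0.6

```text
time: 18.68
position: [0.6391, 0.0476, 0.0857]
tool_rot: [0.707, -0.707, -0.013, 0.013]
force: [0.5, 0.8, -0.9]
gripper_width: 0.8
```

carry_out:
  targets:
    - [[0,-15,0],0]
    - [[0,-50,0],0]
    - [[0,-90,0],0]
    - [[0,-130,0],0]
    - [[0,-155,0],0]
    - [[0,-160,0],0]
    - [[0,-160,0],0]

```text
time: 19.55
position: [0.639, 0.0476, 0.2457]
tool_rot: [0.707, -0.707, -0.013, 0.013]
force: [-0.9, -0.9, -0.6]
gripper_width: 0.8
```

Run:
```python
from h import *
go(.4496,.0653,.246)
```

```text
t 19.55 pos [0.639  0.0476 0.2457] yaw 2.17 g 0.8 F [-0.9 -0.9 -0.6]  -> mm [-188.6   -0.3   24.8] turn -0.0 tilt [ 0.  0. -1.]
```

carry_out:
  targets:
    - [[-25,0,3],0]
    - [[-65,0,9],0]
    - [[-110,0,15],0]
    - [[-150,0,20],0]
    - [[-180,0,24],0]
    - [[-188.5,0,25],0]
    - [[-188.5,0,25],0]
    - [[-188.5,0,25],0]
    - [[-188.5,0,25],0]

```text
time: 20.68
position: [0.4506, 0.0653, 0.2455]
tool_rot: [-0.707, 0.707, 0.013, -0.013]
force: [-0.3, -0.2, 0.1]
gripper_width: 0.8
```

Run:
```python
from h import *
from bench import vision
go(.4496,.0653,.085)
p=vision.read_camera("wrist"); i=p["img"][:,:,::-1].copy()
for k,x,y in(("b",.4496,.0653),("d",.6355,.1326)):
    z=J[k][0]+(.021 if k=="d" else 0)
    c=proj(p,circ(x,y,z,J[k][1]/2)); cv2.polylines(i,[np.round(c).astype(int)],True,(0,255,0),1)
cv2.imwrite("pics/w5.png",i)
p=vision.read_camera("scene");cv2.imwrite("pics/s5.png",p["img"][:,:,::-1])
```

```text
t 20.68 pos [0.4506 0.0653 0.2455] yaw 2.14 g 0.8 F [-0.3 -0.2  0.1]  -> mm [ -0.9 160.5   0.2] turn -0.001 tilt [-0.    -0.001 -1.   ]
```

View pics/w5.png

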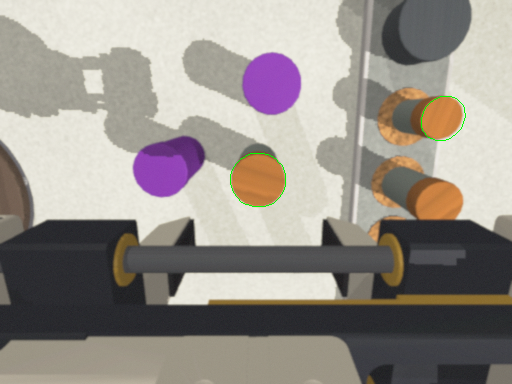

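View pics/s5.png

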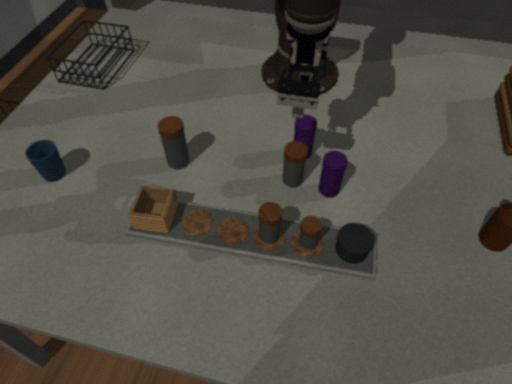

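jar_b is at (258,180), matching the prediction. The purple jar at (165,170) clears the fingers by about 14 mm. jar_c and jar_d both stand on their mats.

carry_out:
  targets:
    - [[0,45,0],0]
    - [[0,85,0],0]
    - [[0,120,0],0]
    - [[0,145,0],0]
    - [[0,156,0],0]
    - [[0,160.5,0],0]
    - [[0,160.5,0],0]
    - [[0,160.5,0],0]

```text
time: 21.78
position: [0.4504, 0.0656, 0.086]
tool_rot: [0.707, -0.707, -0.014, 0.013]
force: [0.1, 0.2, -0.2]
gripper_width: 0.798
```

carry_out:
  targets:
    - [[0,0,0],0]
    - [[0,0,0],0]
    - [[0,0,0],0]
    - [[0,0,0],0]
    - [[0,0,0],0]
    - [[0,0,0],0]
    - [[0,0,0],0]
  jaw: -1
  squeeze: 25

```text
time: 22.65
position: [0.4501, 0.0655, 0.0854]
tool_rot: [0.707, -0.707, -0.014, 0.013]
force: [-0.8, 0.1, 5.5]
gripper_width: 0.604
```

Run:
```python
from h import *
go(.6428,-.0361,.21)
```

```text
t 22.65 pos [0.4501 0.0655 0.0854] yaw 2.17 g 0.604 F [-0.8  0.1  5.5]  -> mm [ 188.8 -124.5 -108.8] turn -0.0 tilt [ 0.001  0.    -1.   ]
```

carry_out:
  targets:
    - [[0,-20,0],0]
    - [[0,-55,0],0]
    - [[0,-95,0],0]
    - [[0,-130,0],0]
    - [[0,-145,0],0]
    - [[19,-145,-11],0]
    - [[55,-145,-32],0]
    - [[100,-145,-58],0]
    - [[140,-145,-81],0]
    - [[170,-145,-98],0]
    - [[184,-145,-106],0]
    - [[188.5,-145,-108.5],0]
    - [[188.5,-145,-108.5],0]
    - [[188.5,-145,-108.5],0]
    - [[188.5,-145,-108.5],0]

```text
time: 24.52
position: [0.6419, -0.0352, 0.2304]
tool_rot: [0.707, -0.707, -0.014, 0.014]
force: [-0.2, 1.0, -3.2]
gripper_width: 0.604
```

carry_out:
  targets:
    - [[0,15,0],0]
    - [[0,45,0],0]
    - [[0,80,0],0]
    - [[0,104,0],0]
    - [[0,115,0],0]
    - [[0,119,0],0]
    - [[0,121,0],0]
    - [[0,121,0],0]
    - [[0,121,0],0]
    - [[0,121,0],0]

```text
time: 25.78
position: [0.6425, -0.0358, 0.1096]
tool_rot: [0.707, -0.707, -0.014, 0.013]
force: [-0.2, 0.3, -3.1]
gripper_width: 0.605
```

Run:
```python
from h import *
go(.6428,-.0361,.106)
```

```text
t 25.77 pos [ 0.6425 -0.0358  0.1096] yaw 2.17 g 0.605 F [-0.2  0.3 -3.1]  -> mm [ 0.3  3.6 -0.3] turn -0.0 tilt [ 0.001  0.    -1.   ]
```

carry_out:
  targets:
    - [[0,1,0],0]
    - [[0,2,0],0]
    - [[0,3,0],0]
    - [[0,3.5,0],0]
    - [[0,3.5,0],0]

```text
time: 26.4
position: [0.6424, -0.0359, 0.1066]
tool_rot: [0.707, -0.707, -0.014, 0.013]
force: [-2.0, -0.0, 5.8]
gripper_width: 0.604
```

carry_out:
  targets:
    - [[0,0,0],0]
    - [[0,0,0],0]
    - [[0,0,0],0]
    - [[0,0,0],0]
    - [[0,0,0],0]
  jaw: 0.75

```text
time: 27.02
position: [0.6423, -0.0358, 0.1057]
tool_rot: [0.707, -0.707, -0.013, 0.013]
force: [-0.2, 0.2, -0.1]
gripper_width: 0.876
```

carry_out:
  targets:
    - [[0,-15,0],0]
    - [[0,-50,0],0]
    - [[0,-90,0],0]
    - [[0,-130,0],0]
    - [[0,-155,0],0]
    - [[0,-160,0],0]
    - [[0,-160,0],0]

```text
time: 27.9
position: [0.6421, -0.0358, 0.2657]
tool_rot: [0.707, -0.707, -0.013, 0.013]
force: [-0.3, -0.1, -0.1]
gripper_width: 0.877
```

Run:
```python
from h import *
go(.462,-.240,.266)
```

```text
t 27.9 pos [ 0.6421 -0.0358  0.2657] yaw 2.18 g 0.877 F [-0.3 -0.1 -0.1]  -> mm [-187.7   -0.3 -197.3] turn -0.0 tilt [ 0.  0. -1.]
```

carry_out:
  targets:
    - [[-25,0,-26],0]
    - [[-65,0,-68],0]
    - [[-110,0,-116],0]
    - [[-150,0,-158],0]
    - [[-180,0,-189],0]
    - [[-187.5,0,-197.5],0]
    - [[-187.5,0,-197.5],0]
    - [[-187.5,0,-197.5],0]
    - [[-187.5,0,-197.5],0]

```text
time: 29.02
position: [0.4633, -0.2391, 0.2653]
tool_rot: [0.707, -0.707, -0.014, 0.014]
force: [-0.3, 0.1, -0.1]
gripper_width: 0.876
```

Run:
```python
from h import *
from bench import vision
go(.462,-.240,.105)
p=vision.read_camera("wrist"); i=p["img"][:,:,::-1].copy()
c=proj(p,circ(.462,-.24,.135,.031)); cv2.polylines(i,[np.round(c).astype(int)],True,(0,255,0),1)
c=proj(p,circ(.645,-.1214,.021,.036)); cv2.polylines(i,[np.round(c).astype(int)],True,(0,255,0),1)
cv2.imwrite("pics/w6.png",i)
x=proj(p,[[.462,-.24,.124]])[0]; m=brown(p,x,45); print(fit(p,m,segs("a")[:1],.462,-.24))
```

```text
t 29.02 pos [ 0.4633 -0.2391  0.2653] yaw 2.31 g 0.876 F [-0.3  0.1 -0.1]  -> mm [ -1.3 160.3  -0.9] turn 0.002 tilt [-0.001  0.    -1.   ]
(array([ 0.46092785, -0.24179704]), np.float64(0.09615448436074006))
```

View pics/w6.png

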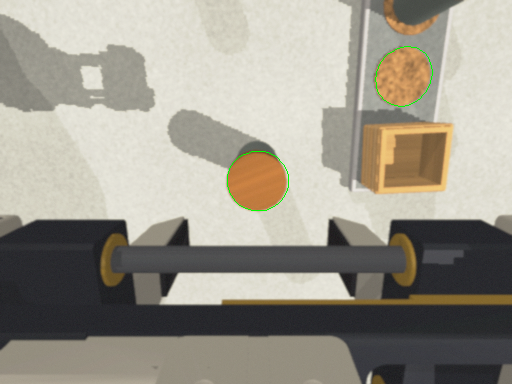

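jar_a is at (258,181) and its mat at (404,76), both matching. I'm applying a 1 mm y correction and descending.

carry_out:
  targets:
    - [[0,45,-1],0]
    - [[0,85,-1],0]
    - [[0,120,-1],0]
    - [[0,145,-1],0]
    - [[0,156,-1],0]
    - [[0,160.5,-1],0]
    - [[0,160.5,-1],0]
    - [[0,160.5,-1],0]

```text
time: 30.08
position: [0.463, -0.2415, 0.106]
tool_rot: [-0.707, 0.707, 0.014, -0.013]
force: [0.6, -0.2, 0.4]
gripper_width: 0.872
```

carry_out:
  targets:
    - [[0,0,0],0]
    - [[0,0,0],0]
    - [[0,0,0],0]
    - [[0,0,0],0]
    - [[0,0,0],0]
    - [[0,0,0],0]
    - [[0,0,0],0]
  jaw: -1
  squeeze: 28

```text
time: 30.95
position: [0.4624, -0.2414, 0.1054]
tool_rot: [-0.707, 0.707, 0.013, -0.013]
force: [-2.4, 0.4, 5.3]
gripper_width: 0.668
```

Run:
```python
from h import *
go(.6448,-.1214,.25)
```

```text
t 30.95 pos [ 0.4624 -0.2414  0.1054] yaw 2.17 g 0.668 F [-2.4  0.4  5.3]  -> mm [ 186.8 -144.6  113. ] turn -0.001 tilt [ 0. -0. -1.]
```

carry_out:
  targets:
    - [[0,-20,0],0]
    - [[0,-55,0],0]
    - [[0,-95,0],0]
    - [[0,-130,0],0]
    - [[0,-145,0],0]
    - [[18,-145,11],0]
    - [[55,-145,33],0]
    - [[100,-145,61],0]
    - [[140,-145,85],0]
    - [[170,-145,103],0]
    - [[182,-145,110],0]
    - [[187,-145,113],0]
    - [[187,-145,113],0]
    - [[187,-145,113],0]
    - [[187,-145,113],0]

```text
time: 32.83
position: [0.6445, -0.122, 0.2506]
tool_rot: [0.707, -0.707, -0.013, 0.013]
force: [-0.3, 0.5, -4.9]
gripper_width: 0.667
```

carry_out:
  targets:
    - [[0,15,0],0]
    - [[0,45,0],0]
    - [[0,80,0],0]
    - [[0,104,0],0]
    - [[0,115,0],0]
    - [[0,119,0],0]
    - [[0,121,0],0]
    - [[0,121,0],0]
    - [[0,121,0],0]
    - [[0,121,0],0]

```text
time: 34.08
position: [0.6453, -0.1213, 0.1296]
tool_rot: [0.707, -0.707, -0.014, 0.013]
force: [-1.4, -0.4, -5.4]
gripper_width: 0.671
```

Run:
```python
from h import *
go(.6448,-.1214,.126)
```

```text
t 34.08 pos [ 0.6453 -0.1213  0.1296] yaw 2.17 g 0.671 F [-1.4 -0.4 -5.4]  -> mm [-0.5  3.6 -0.1] turn -0.001 tilt [ 0.001  0.    -1.   ]
```

carry_out:
  targets:
    - [[-0.5,1,0],0]
    - [[-0.5,2,0],0]
    - [[-0.5,3,0],0]
    - [[-0.5,3.5,0],0]
    - [[-0.5,3.5,0],0]

```text
time: 34.7
position: [0.6446, -0.1215, 0.1265]
tool_rot: [0.707, -0.707, -0.014, 0.013]
force: [-2.3, 1.1, 4.5]
gripper_width: 0.669
```

Contact again, at about the same force as before. I'm releasing, retracting straight up, then clearing out toward the robot for a look.

carry_out:
  targets:
    - [[0,0,0],0]
    - [[0,0,0],0]
    - [[0,0,0],0]
    - [[0,0,0],0]
    - [[0,0,0],0]
  jaw: 0.75

```text
time: 35.33
position: [0.6446, -0.1213, 0.1257]
tool_rot: [-0.707, 0.707, 0.013, -0.013]
force: [-0.0, -0.3, -0.6]
gripper_width: 0.877
```

carry_out:
  targets:
    - [[0,-15,0],0]
    - [[0,-50,0],0]
    - [[0,-90,0],0]
    - [[0,-130,0],0]
    - [[0,-150,0],0]
    - [[-40,-150,0],0]
    - [[-90,-150,0],0]
    - [[-140,-150,0],0]
    - [[-190,-150,0],0]
    - [[-200,-150,0],0]
    - [[-200,-150,0],0]

```text
time: 36.7
position: [0.4451, -0.1289, 0.2768]
tool_rot: [0.707, -0.707, -0.014, 0.012]
force: [1.2, 0.2, 0.8]
gripper_width: 0.873
```

Run:
```python
from h import *
from bench import vision
go(.4,-.1,.3)
for n in("top","scene","wrist"):
    p=vision.read_camera(n); i=p["img"][:,:,::-1].copy(); cv2.imwrite(f"pics/{n}7.png",i)
    if n=="wrist": continue
    for k in J:
        x,y=MP[k]; m=brown(p,proj(p,[[x,y,.021+J[k][0]-.011]])[0],22)
        if m.sum()>50: print(n,k,[v.round(4) if hasattr(v,'round') else v for v in fit(p,m,segs(k,.021)[:1],x,y)])
```

```text
t 36.7 pos [ 0.4451 -0.1289  0.2768] yaw 2.16 g 0.873 F [1.2 0.2 0.8]  -> mm [-43.9 -23.3  30.6] turn -0.001 tilt [ 0.002  0.001 -1.   ]
top a [array([ 0.6432, -0.123 ]), np.float64(0.1211)]
top b [array([ 0.6412, -0.0366]), np.float64(0.1783)]
top c [array([0.6372, 0.0462]), np.float64(0.3205)]
top d [array([0.6339, 0.1328]), np.float64(0.4765)]
scene a [array([ 0.6468, -0.1225]), np.float64(0.2174)]
scene b [array([ 0.6424, -0.036 ]), np.float64(0.15)]
scene c [array([0.6379, 0.0477]), np.float64(0.1568)]
scene d [array([0.6387, 0.1348]), np.float64(0.3603)]
```

View pics/top7.png

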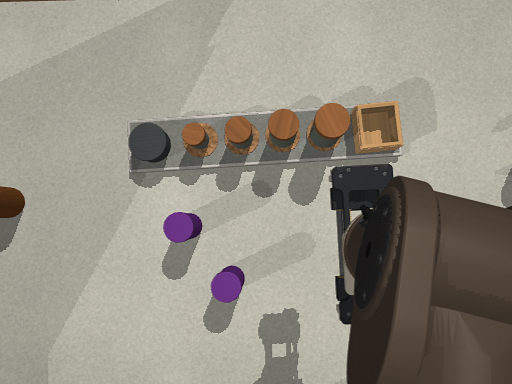

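View pics/scene7.png

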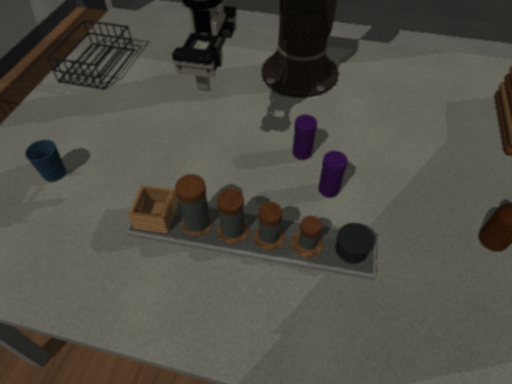

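Both views show the jars descending in height from basket to tin, upright and centred on the mats. In the top view the lids are at (332,121), (283,123), (238,128) and (193,133). The basket at (377,127) and the tin at (149,142) are where they started. I'm handing the job in.

```bash
python3 -c "
from bench import finish_job
print(finish_job())"
```

```text
the job is handed in; nothing more can be done
None
```

I put all four jars upright on their mats, tallest (jar_a) next to the basket, then jar_b, jar_c and jar_d beside the tin. I handed the job in at about 37 s.

**Set-down:** Each jar was lowered the last few millimetres slowly. The measured contact force was about 5 N, and I released after contact.

**Final check:** In the last top and scene pictures, the order is right and the basket and tin look unmoved. The fitted lid positions of jar_a, jar_b and jar_c agree with the mat centres to about 2 mm.

**Less certain:** jar_d's fit was poor in both views (0.48 top, 0.36 scene), probably because the lid and mat are the same colour. The two views disagreed by about 5 mm. An earlier wrist view put jar_d within 1–2 mm of its mat centre.

**One error:** I used the wrong sign for a sideways shift while carrying jar_d, which swung it close to the brown bottle. Before-and-after pictures showed nothing had been touched, and I corrected it.

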